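# Weigh the watch case from behind the supplies

### The arm

A 6-joint arm with a two-finger parallel gripper is mounted at the origin on the work surface. World frame = base frame: x ahead of the robot, y to its left, z up, the work surface at z = 0. Lengths are in m, angles in degrees, forces in N, time in s.
With the tool pointing down it reaches from about 0.35 to 0.875 m from the base axis. Payload 4.2 kg.
Tool frame: the origin (TCP) lies midway between the tips of the shut fingers; the grasp point (between the pads) lies 19 mm behind it (r.pinch_z is the distance from the TCP to the grasp point, in m); z points along the fingers, y is the line along which they close (so a half turn about z gives the same grasp; the last joint's range is limited). The gripper opens to 87 mm and grips with 3 to 60 N. Pads are 19 mm wide; open, the fingers measure 117 mm over their backs; the gripper's body (75 mm by 190 mm) begins 51 mm behind the grasp point.
Start: joints at [82.655, 22.042, 0.453, 0, -68.411, -14.817], TCP at [0.236, 0.579, 0.223] pointing down, gripper open.
Joint ranges: [-179.83, 179.83], [-69.29, 118.12], [-61.27, 80.66], [-181.25, 117.63], [-171.15, -9.14], [-177.46, 177.46]. Speed limits (degrees/s): [159.86, 159.86, 180, 180, 180, 180].

### API

Orientations are given as a 3x3 rotation matrix whose columns are the frame's x, y, z axes.
In Python, from station import r, imaging, models gives the robot as it stands. The module is installed in compiled form; this text tells all that it offers.
- The arm moves only by the tool apply_moves, never from a script. Its argument "moves" is a list of rows, each a list of 2 entries, a list of its own where there are three numbers: the shift along the tool's x, y, z in m, then the turn about the tool's z in degrees. A call has 1 to 5 rows; each row shifts and turns the commanded pose from where the row before left it, along the tool's axes as they then stand; what a row does not reach is not made up. A row lasts 1/12 s, in which the tool goes at most 41.7 mm and 7.16 degrees, less where a joint would pass 70% of its speed; a pose out of reach is approached as far as the arm can. A call is refused whole if a number of a shift passes 0.0417 or a number of a turn 7.16, either way. A call with a gripper value outside its range is refused whole. "hand" is the finger opening in m, from 0 to 0.087, set as the call begins (left out, the last holds). The fingers move at their own pace and stop on an object; the grip force is fixed at half the most. Time passes only in rows, so rows that do not move let the fingers close. It gives the time, the measured TCP pose, the force, the opening and the grip force at its end, in the units of the state.
- r.sense(): the state, without advancing time (a new reading comes with each control period).
- imaging.capture(name): name is "scene" or "top"; returns a dict with "frame" (384x512x3 uint8, blue, green, red), "intrinsics" (3x3 intrinsics, pixels), "eye" and "orientation" of the camera in the world. Camera axes: x right, y down, z forward; pixel columns grow to the right and rows downward; lengths in m; the calibration is good to about 2 mm. A picture is of the moment at which its call begins. There is no depth.
- r.finish_job(): hands the job in; it is judged then, once.
Trained networks look in a picture, given as the dict that the camera call returned (one of the last four; its "shot" number tells which), for a name from the list of things; names that differ only in an ending like _2 or _b are one class to them, and where a whole thing is asked for, a point or a joint stands for the part that bears it (a point fixed in the world has none). Each returns a list of dicts, best first, with "confidence" (0 to 1); they miss things now and then, are a little off and sometimes report something else, mostly with a low value. They report only what shows in the picture. A call takes as long as a camera call. They do not tell look-alikes from the thing itself.
- models.cut_out(picture, target): "region" (384x512 bool, what is visible of it) and "extent" ([left, top, width, height] as shares, 0 to 1, of the picture: columns of its width, rows of its height, round what is visible of it).
- models.place_of(picture, target): "at" ([column, row] as shares, 0 to 1, of the picture: columns of its width, rows of its height: a listed point, or the origin of a listed thing).
The state is a dict: "time_s": time; "joints": joint angles; "joint_velocities": joint speeds; "effort": joint torques, N m; "tcp_pos": TCP position; "ee_rot": TCP orientation; "wrist_force": force on the tool from outside, world axes, zero at the start; "moment": the same for the moment, N m; "gripper_width": opening from 0.0 (shut) to 1.0 (fully open); "gripper_force": force on a finger pad.
Only numpy, scipy, OpenCV 4.12 (cv2) and the standard library are available. Lean on these libraries where they do the work, as an engineer would, in place of code of your own. Each camera call takes 0.05 s, during which the arm holds its last target. There are 200 camera calls.

### The job

Stand the white bottle, the swab box and the amber jar out of the grey caddy into the blue tray, all three together, and only then take the steel watch case from behind them and lay it flat, right way up, in the middle of the scale's round pan. With the case on the pan, put the three containers back upright in the caddy, each centred on the very spot where it stood at the start. Set things down rather than dropping or toppling them, and leave the little tin, the abrasive stick and the tweezers where they are.

Things in the scene. Friction and masses are not known exactly. Their poses are not given: they have to be found in the camera images.
- bottle: White plastic dispenser bottle, round, loose: body 48 mm across from its foot to 70 mm up, narrow steel cap above, 96 mm high in all. Origin: centre of its foot; z up along the bottle. 0.1 to 0.16 kg. Starts upright on one of the caddy's three spots.
- swabs: Clear square box full of white cotton swabs, loose: 46 x 46 mm, box 86 mm high, swab tips stick out to 95 mm; rigid. Origin: centre of its underside; x and y parallel to its sides, z up. About 0.1 to 0.14 kg. Starts upright on one of the three spots, about square to the caddy.
- jar: Amber glass jar with a black lid, round, loose: 48 mm across (lid 49 mm, from 72 mm up), 88 mm high. Origin: centre of its foot; z up along the jar. About 0.15 to 0.23 kg. Starts upright on one of the three spots.
- case: Bare steel watch case, loose: low round drum 42 mm across, 13 mm high, dark opening on top; two pairs of lugs reach 25 mm from the centre along +x and -x, the plain round flanks face +y and -y. Origin: centre of its underside, z up. 0.06 kg. Starts flat on the caddy floor about 25 mm behind its centre (caddy +x), hemmed in by the three containers.
- caddy: Grey shallow caddy, fixed: 135 (x) by 205 mm (y), walls 4 mm thick and 14 mm high, floor top 4 mm above its origin. Origin: centre of its underside; x points away from the robot at yaw 0. Three like dark discs, 58 mm across, at (-34, 0), (0, 68), (0, -68) mm in its x, y are the spots; each holds one container at the start (which on which changes), within about 3 mm of the centre.
- tray: Blue shallow tray with a white floor, the empty side area, fixed: 290 mm (x) by 120 mm (y), walls 4 mm thick and 14 mm high, floor top 4 mm above its origin. Origin: centre of its underside on the bench, x along its length, z up. Stands to the left or the right of the caddy.
- scale: Yellow bench scale, fixed, with a round flat aluminium pan 104 mm across; pan's top is 38 mm above the origin and does not move. Origin: on the bench right under the pan's centre; z up; the display lies towards -x. Stands on the other side of the caddy from the tray.
- tin: Little round aluminium tin with a brass lid, 27 mm across, 16 mm high, loose, in a back corner of the caddy, just behind the spot at its -y end; to be left alone. Origin: centre of its underside.
- stick: Blue abrasive stick lying on the bench in front of the caddy (robot's side), 18 x 110 x 9 mm, long along its y, loose; to be left alone. Origin: centre of its underside.
- tweezers: Steel tweezers lying flat on the bench in front of the caddy, 120 mm long along y, 12 mm wide, 8 mm high, loose; to be left alone. Origin: on their underside near the middle.
Mind the look-alikes: they are no part of the job. There is more than one size of the scale; the job needs the smaller.

How it is judged (in metres and radians):
On the way, in this order (a step that is already met when the one before it is completed fails the run):
1. bottle, swab box and jar all stand released in the blue tray, the watch case still lying where it was (x of bottle in the frame of tray between -0.13 and 0.13 m and y of bottle in the frame of tray between -0.045 and 0.045 m and z of each of bottle, swabs, jar in the frame of tray below 0.012 m and angle between each of bottle, swabs, jar's own z axis and vertical below 0.15 rad and contact force between each of bottle, swabs, jar and the fingers below 0.1 N and linear speed of each of bottle, swabs, jar below 0.03 m/s and x of swabs in the frame of tray between -0.13 and 0.13 m and y of swabs in the frame of tray between -0.045 and 0.045 m and x of jar in the frame of tray between -0.13 and 0.13 m and y of jar in the frame of tray between -0.045 and 0.045 m and distance of case from where it was at the start of the episode below 0.02 m), for 0.2 s.
2. the watch case lies flat and released in the middle of the scale's pan, the three containers still standing in the tray (horizontal distance between case and scale below 0.015 m and z of case in the frame of scale between 0.034 and 0.044 m and angle between each of case, bottle, swabs, jar's own z axis and vertical below 0.15 rad and linear speed of each of case, bottle, swabs, jar below 0.03 m/s and contact force between each of case, bottle, swabs, jar and the fingers below 0.1 N and x of bottle in the frame of tray between -0.13 and 0.13 m and y of bottle in the frame of tray between -0.045 and 0.045 m and z of each of bottle, swabs, jar in the frame of tray below 0.012 m and x of swabs in the frame of tray between -0.13 and 0.13 m and y of swabs in the frame of tray between -0.045 and 0.045 m and x of jar in the frame of tray between -0.13 and 0.13 m and y of jar in the frame of tray between -0.045 and 0.045 m), for 0.2 s.
At the end, for the whole second after the job is handed in: The watch case lies flat, right way up, on the scale's pan with its centre within 15 mm of the pan's; bottle, swab box and jar stand upright in the caddy, each within 14 mm of where it stood at the start; all released and at rest (horizontal distance between case and scale below 0.015 m and z of case in the frame of scale between 0.034 and 0.044 m and angle between each of case, bottle, swabs, jar's own z axis and vertical below 0.15 rad and linear speed of each of case, bottle, swabs, jar below 0.03 m/s and contact force between each of case, bottle, swabs, jar and the fingers below 0.1 N and distance of each of bottle, swabs, jar from where it was at the start of the episode below 0.014 m); the robot touches nothing.
It fails at once if the tin, the abrasive stick or the tweezers pushed more than 15 mm from their places (distance of any of tin, stick, tweezers from where it was at the start of the episode above 0.015 m).
It fails at once if a container toppled (angle between any of bottle, swabs, jar's own z axis and vertical above 0.6 rad).
It fails at once if a container or the watch case dropped: in the air well above any resting place (5 cm for containers, 10 cm for the case) with no finger on it ((height (world z) of bottle above 0.05 m and contact force between bottle and the fingers below 0.01 N) or (height (world z) of swabs above 0.05 m and contact force between swabs and the fingers below 0.01 N) or (height (world z) of jar above 0.05 m and contact force between jar and the fingers below 0.01 N) or (height (world z) of case above 0.1 m and contact force between case and the fingers below 0.01 N)).
It also fails if it takes over 144 s, if anything falls off the work surface, if the arm or the gripper's body presses on something with over 40 N, if the wrist force passes 120 N, or if a joint passes its speed limit or range.

## Working session

There is one attempt and no reset: what is moved stays moved. The work goes in short steps, Python scripts to look and compute and a tool call to move; the robot and the scene stay as the last step left them, time stands still between calls to the robot, and variables do not carry over. Pictures are saved under pics/ and viewed, at most 14 in all, crops included, and the job is handed in when it is done.

Besides the shell and the picture viewer there is one more tool, called as a command line: name --argument value ..., lists and objects as JSON in quotes. apply_moves: Moves the arm, as the interface text tells. Its arguments: {"type":"object","properties":{"moves":{"type":"array"},"hand":{"type":"number"}},"required":["moves"]}

```bash
mkdir -p pics
cat > h.py <<'E'
import numpy as np, cv2
from station import r, imaging, models
def ray(p,uv):
    d=p["orientation"]@np.linalg.inv(p["intrinsics"])@np.array([uv[0],uv[1],1.]); return np.array(p["eye"]),d
def atz(p,uv,z):
    e,d=ray(p,uv); return e+d*(z-e[2])/d[2]
def proj(p,X):
    c=p["orientation"].T@(np.array(X)-p["eye"]); c=p["intrinsics"]@c; return c[:2]/c[2]
E
cat > a.py <<'E'
from h import *
np.set_printoptions(precision=4,suppress=True)
for n in("top","scene"):
    p=imaging.capture(n); p={k:(np.array(v) if k in("intrinsics","eye","orientation") else v) for k,v in p.items()}
    cv2.imwrite(f"pics/{n}0.png",cv2.resize(p["frame"],(768,576)))
    print(n,p["eye"],p["orientation"].tolist(),p["intrinsics"].tolist())
    for t in "bottle swabs jar case caddy tray scale tin stick tweezers".split():
        for o in models.place_of(p,t)[:3]:
            uv=np.array(o["at"])*[512,384]; print(t,round(o["confidence"],2),uv,atz(p,uv,0.0)[:2],atz(p,uv,.038)[:2] if t=="scale" else "")
s=r.sense();print(s["tcp_pos"],s["ee_rot"],s["gripper_width"],r.pinch_z)
E
python3 a.py
```

```text
top [ 0.2838 -0.0067  1.2701] [[-9.838624397908096e-05, -0.988335168249022, 0.1522944041070601], [-0.9999674298910314, 0.0013262944615418928, 0.007961161983437584], [-0.008070283593049525, -0.15228866059289772, -0.988303108554025]] [[432.0214545469091, 0.0, 254.3199706989687], [0.0, 432.0214545469091, 189.1817636111198], [0.0, 0.0, 1.0]]
bottle 0.81 [268.6976 141.888 ] [ 0.6242 -0.04  ] 
swabs 0.91 [243.2   158.016] [0.5744 0.037 ] 
jar 0.86 [226.6112 147.9936] [0.6055 0.0872] 
case 0.53 [223.7952 149.184 ] [0.6018 0.0957] 
case 0.49 [246.3232 137.088 ] [0.6393 0.0278] 
caddy 0.66 [247.9104 145.3824] [0.6135 0.0229] 
tray 0.72 [269.4144 144.4992] [ 0.6161 -0.0421] 
tray 0.22 [246.4768 144.192 ] [0.6172 0.0272] 
scale 0.7 [354.4064 177.408 ] [ 0.5146 -0.2949] [ 0.5077 -0.2863]
scale 0.64 [382.8224 277.9008] [ 0.2208 -0.3661] [ 0.2227 -0.3554]
tin 0.5 [273.3056 126.2976] [ 0.673  -0.0542] 
stick 0.5 [231.9872 205.5936] [0.4305 0.0696] 
scene [ 1.1717 -0.5788  0.8372] [[0.6150373580555031, 0.5256253194804766, -0.5877474557300559], [0.7884281345425517, -0.40003692712139144, 0.46728100068
[... 388 characters left out ...]
swabs 0.2 [292.7104 247.488 ] [ 0.6538 -0.0436] 
jar 0.77 [318.6176 211.8144] [0.5996 0.1006] 
case 0.77 [310.4768 225.9072] [0.6256 0.0451] 
caddy 0.77 [301.824  224.6016] [0.6079 0.03  ] 
caddy 0.58 [284.5184 233.8944] [ 0.6054 -0.0293] 
tray 0.77 [343.5008 173.9136] [0.5254 0.2785] 
scale 0.81 [182.016 257.088] [ 0.5103 -0.2829] [ 0.5403 -0.2963]
scale 0.65 [109.1072 202.9824] [ 0.2155 -0.3441] [ 0.2589 -0.3548]
stick 0.74 [291.2768 250.2912] [ 0.6587 -0.0527] 
stick 0.72 [272.384  183.5136] [0.4285 0.0759] 
tweezers 0.76 [222.5152 212.8128] [ 0.4415 -0.1133] 
[0.2357 0.5788 0.2226] [[ 0.9261 -0.3772 -0.    ]
 [-0.3772 -0.9261  0.    ]
 [-0.     -0.     -1.    ]] 1.0007458135831748 0.0187
```

View pics/top0.png

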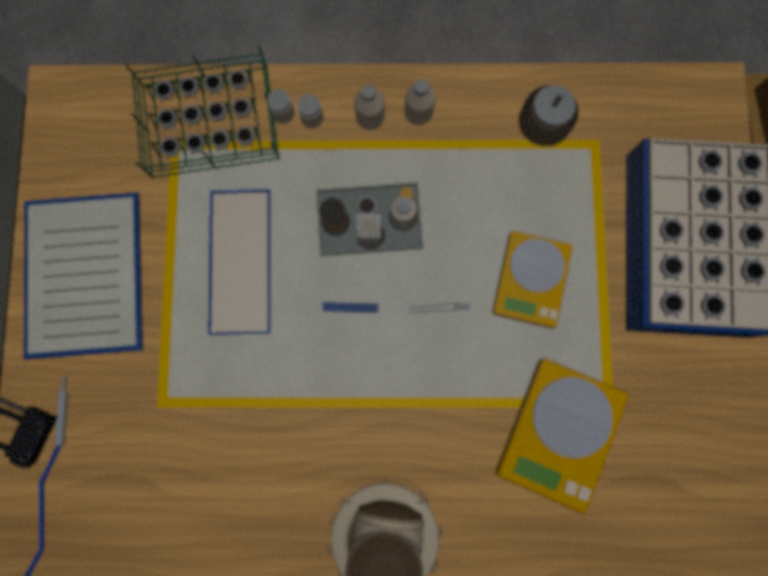

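View pics/scene0.png

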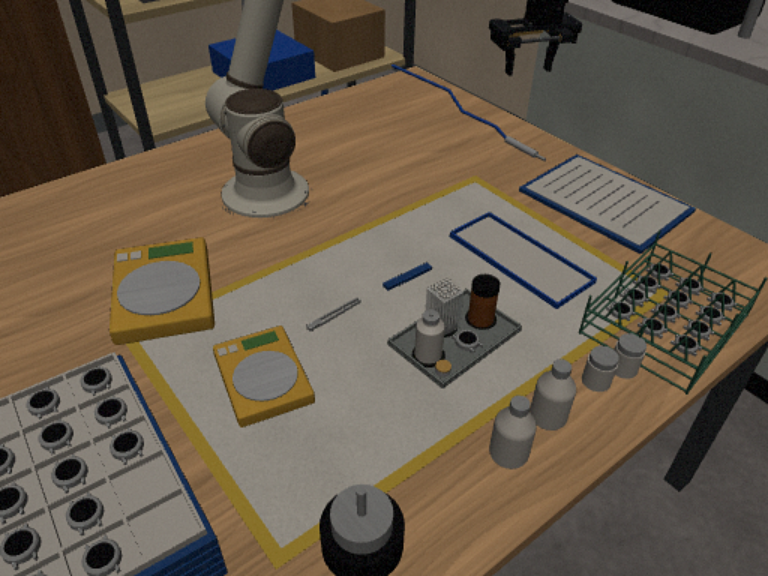

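Top view (768-wide px): caddy with jar (333,213), swab box (369,225), bottle (403,208), case (367,205), tin (406,192). The tray is at (240,262) and the stick and tweezers are in front of the caddy.
Could be mistaken for the targets:
- **Bottle and jar:** grey bottles (369,105) and (420,100), small grey jars (280,105) and (310,109).
- **Case:** the cases in the green rack (~200,110) and in the right-hand box (~710,230).
- **Scale:** the big one (573,417). I choose the small one (537,266).

Next: silhouette fits and one close crop.

```bash
cat > fit.py <<'E'
from h import *
from scipy.optimize import minimize
np.set_printoptions(precision=4,suppress=True)
def cyl(x,y,z0,rs):  # rs: (r,z) rings
    a=np.linspace(0,2*np.pi,40); return np.concatenate([np.c_[x+R*np.cos(a),y+R*np.sin(a),np.full(40,z0+z)] for R,z in rs])
def box(x,y,yaw,z0,lx,ly,h,hs=None):
    c,s=np.cos(yaw),np.sin(yaw); return np.array([[x+c*i*lx/2-s*j*ly/2,y+s*i*lx/2+c*j*ly/2,z0+k*h] for i in(-1,1) for j in(-1,1) for k in(0,1)])
Z=.004
M={"bottle":lambda q:[cyl(q[0],q[1],Z,[(.024,0),(.024,.07)]),cyl(q[0],q[1],Z,[(.010,.07),(.010,.096)])],
"jar":lambda q:[cyl(q[0],q[1],Z,[(.024,0),(.0245,.072),(.0245,.088)])],
"swabs":lambda q:[box(q[0],q[1],q[2],Z,.046,.046,.090)],
"caddy":lambda q:[box(q[0],q[1],q[2],0,.135,.205,.014)],
"tray":lambda q:[box(q[0],q[1],q[2],0,.29,.12,.014)],
"case":lambda q:[cyl(q[0],q[1],Z,[(.021,0),(.021,.013)])]}
K=4
def draw(p,parts,sm=True):
    m=np.zeros((384*K,512*K),np.uint8)
    for P in parts:
        uv=np.array([proj(p,X) for X in P]); h=cv2.convexHull((uv*K+K/2).round().astype(np.int32)); cv2.fillConvexPoly(m,h,255)
    return cv2.resize(m,(512,384),interpolation=cv2.INTER_AREA)/255.
def shots():
    return {n:imaging.capture(n) for n in("top","scene")}
def fit(name,pics,masks,q0):
    def cost(q): 
        t=0
        for n in masks: t+=np.abs(draw(pics[n],M[name](q))-cv2.GaussianBlur(masks[n].astype(float),(3,3),0)).sum()/masks[n].sum()
        return t
    S=np.eye(len(q0)+1,len(q0),-1)*([.012,.012,.15][:len(q0)])
    o=minimize(cost,q0,method="Nelder-Mead",options=dict(initial_simplex=np.array(q0)+S-S.mean(0),xatol=1e-4,fatol=1e-4))
    return o.x,o.fun/len(masks)
def best(p,name,q,tol=20):
    c=draw(p,M[name](q))>.5; u=[(np.logical_and(o["region"],c).sum()/np.logical_or(o["region"],c).sum(),o["region"]) for o in models.cut_out(p,name)]
    u=[k for k in u if k[0]>.3]; return max(u,key=lambda k:k[0])[1] if u else None
E
cat > b.py <<'E'
from fit import *
P=shots()
def locate(name,q0):
    ms={n:best(P[n],name,q0) for n in P}; ms={n:m for n,m in ms.items() if m is not None}
    for n in ms: q,c=fit(name,{n:P[n]},{n:ms[n]},q0); print("  ",name,n,q,round(c,3))
    q,c=fit(name,P,ms,q0); print(name,q,round(c,3)); return q
if __name__=="__main__":
    Q={k:locate(k,q) for k,q in dict(bottle=[.61,-.039],jar=[.6,.098],swabs=[.574,.037,.05],case=[.635,.035]).items()}
    # blue border / whole outline of tray and caddy
    for n in P:
        hsv=cv2.cvtColor(P[n]["frame"],cv2.COLOR_BGR2HSV); b=((hsv[...,0]>105)&(hsv[...,0]<130)&(hsv[...,1]>110)).astype(np.uint8)
        roi=cv2.dilate((draw(P[n],M["tray"]([.527,.272,0]))>.5).astype(np.uint8),np.ones((17,17))); b=b*roi
        pts=cv2.findNonZero(b); m=np.zeros((384,512),np.uint8); cv2.fillConvexPoly(m,cv2.convexHull(pts),1)
        print("tray",n,*fit("tray",{n:P[n]},{n:m},[.527,.272,0.]))
        roi=cv2.dilate((draw(P[n],M["caddy"]([.608,.03,0.05]))>.5).astype(np.uint8),np.ones((9,9)))
        # pan
        lum=hsv[...,1]<70; y=((hsv[...,0]>15)&(hsv[...,0]<35)&(hsv[...,1]>120)).astype(np.uint8)
        a=np.linspace(0,6.28,60); c=np.array([.51,-.287])
        for R in [.085]:
            z=np.zeros((384,512),np.uint8); uv=np.array([proj(P[n],[c[0]+.058*np.cos(t),c[1]+.058*np.sin(t),.038]) for t in a]); cv2.fillConvexPoly(z,cv2.convexHull(uv.round().astype(np.int32)),1)
            m=(lum&(z>0)).astype(np.uint8); k,l,st,ce=cv2.connectedComponentsWithStats(m); i=1+st[1:,4].argmax()
            print("pan",n,ce[i],st[i],atz(P[n],ce[i],.038))
    for o in models.cut_out(P["top"],"caddy")[:2]: print("caddy conf",o["confidence"],o["region"].sum())
    for n in P:
        m=best(P[n],"caddy",[.608,.03,.05])
        if m is not None: 
            if n=="top": print("caddy",n,*fit("caddy",{n:P[n]},{n:m},[.608,.03,.05]))
    f=P["scene"]["frame"][170:270,220:360]; g=P["top"]["frame"][105:185,195:300]
    cv2.imwrite("pics/crop0.png",np.hstack([cv2.resize(f,(420,300),interpolation=2),cv2.resize(g,(380,300),interpolation=2)]))
E
python3 b.py
```

```text
bottle top [ 0.6133 -0.0371] 0.077
   bottle scene [ 0.6108 -0.0337] 0.076
bottle [ 0.6132 -0.0365] 0.096
   jar top [0.6068 0.0966] 0.1
   jar scene [0.6044 0.1   ] 0.086
jar [0.6067 0.0974] 0.103
   swabs top [0.5759 0.0273 0.0047] 0.103
   swabs scene [ 0.5726  0.035  -0.0404] 0.374
swabs [ 0.5767  0.0279 -0.0025] 0.256
   case top [0.6367 0.0344] 0.319
   case scene [0.6354 0.039 ] 0.281
case [0.6361 0.0349] 0.318Traceback (most recent call last):
  File "b.py", line 13, in <module>
    pts=cv2.findNonZero(b); m=np.zeros((384,512),np.uint8); cv2.fillConvexPoly(m,cv2.convexHull(pts),1)
                                                                                 ~~~~~~~~~~~~~~^^^^^
cv2.error: OpenCV(4.12.0) /io/opencv/modules/imgproc/src/convhull.cpp:143: error: (-215:Assertion failed) total >= 0 && (depth == CV_32F || depth == CV_32S) in function 'convexHull'
```

```bash
sed -i 's/hsv\[...,0\]>105)&(hsv\[...,0\]<130)&(hsv\[...,1\]>110)/hsv[...,0]>100)\&(hsv[...,0]<135)\&(hsv[...,1]>60)/; s/\[.527,.272,0\]/[.53,.277,0]/; s/(17,17)/(25,25)/' b.py; sed -i 's/^    Q=.*$/    pass/' b.py
sed -i 's/^        pts=cv2.findNonZero(b); /        print(b.sum(),hsv[175,140:146].tolist() if n=="top" else 0)\n        pts=cv2.findNonZero(b)\n        if pts is None: continue\n        /' b.py; python3 b.py
```

```text
245 [[111, 81, 95], [117, 23, 99], [15, 21, 123], [18, 32, 136], [19, 31, 138], [17, 34, 137]]
tray top [0.527  0.2874 0.029 ] 0.03076358571992939
pan top [357.8458 176.4471] [341 159  35  35 973] [ 0.5105 -0.2963  0.038 ]
818 0
tray scene [0.5226 0.2858 0.0249] 0.25362253952231323
pan scene [176.2755 249.9714] [ 155  234   43   33 1118] [ 0.5128 -0.2959  0.038 ]
```

View pics/crop0.png

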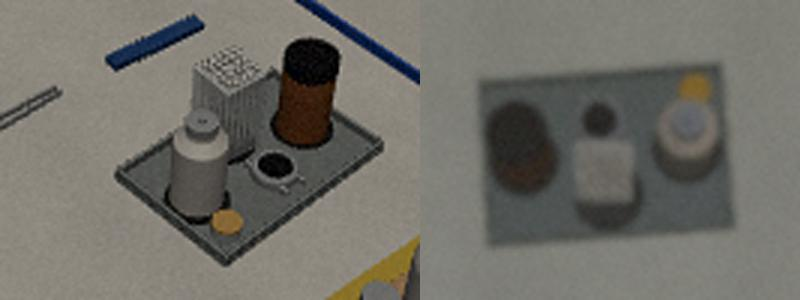

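The crop confirms the choice: white bottle (200,165), swab box (228,95), amber jar (307,95), case (275,168) with its lugs along caddy x, tin (228,222). I'll turn the tool so the fingers close along world x, where they clear everything at grasp height.

apply_moves --moves '[[[0,0,0],6.78],[[0,0,0],6.78],[[0,0,0],6.78],[[0,0,0],6.78],[[0,0,0],6.78]]' --hand 0.075

```text
time_s: 2.27
tcp_pos: [0.2357, 0.5788, 0.2226]
ee_rot: [[0.553, -0.833, 0.0], [-0.833, -0.553, 0.0], [-0.0, -0.0, -1.0]]
wrist_force: [0.7, 0.1, 0.4]
gripper_width: 0.867
gripper_force: 0.0
```

apply_moves --moves '[[[0,0,0],6.78],[[0,0,0],6.78],[[0,0,0],6.78],[[0,0,0],6.78],[[0,0,0],6.78]]'

```text
time_s: 2.68
tcp_pos: [0.2357, 0.5788, 0.2226]
ee_rot: [[-0.005, -1.0, 0.0], [-1.0, 0.005, 0.0], [-0.0, -0.0, -1.0]]
wrist_force: [-0.3, 0.8, 0.7]
gripper_width: 0.864
gripper_force: 0.0
```

apply_moves --moves '[[[0,0,0],0],[[0,0,0],0]]'

```text
time_s: 2.85
tcp_pos: [0.2358, 0.5788, 0.2226]
ee_rot: [[0.004, -1.0, 0.0], [-1.0, -0.004, 0.0], [-0.0, -0.0, -1.0]]
wrist_force: [-0.6, 0.1, -0.1]
gripper_width: 0.866
gripper_force: 0.0
```

apply_moves --moves '[[[0.0321,-0.0247,0],0],[[0.0321,-0.0247,0],0],[[0.0321,-0.0247,0],0],[[0.0321,-0.0247,0],0],[[0.0321,-0.0247,0],0]]'

```text
time_s: 3.27
tcp_pos: [0.3601, 0.4169, 0.2228]
ee_rot: [[0.005, -1.0, 0.0], [-1.0, -0.005, 0.0], [-0.0, -0.0, -1.0]]
wrist_force: [0.9, 0.3, -0.2]
gripper_width: 0.863
gripper_force: 0.0
```

apply_moves --moves '[[[0.0321,-0.0247,0],0],[[0.0321,-0.0247,0],0],[[0.0321,-0.0247,0],0],[[0.0321,-0.0247,0],0],[[0.0321,-0.0247,0],0]]'

```text
time_s: 3.68
tcp_pos: [0.4838, 0.2563, 0.223]
ee_rot: [[0.004, -1.0, 0.001], [-1.0, -0.004, 0.001], [-0.001, -0.001, -1.0]]
wrist_force: [1.3, 0.4, 0.5]
gripper_width: 0.86
gripper_force: 0.0
```

apply_moves --moves '[[[0.0321,-0.0247,0],0],[[0.0321,-0.0247,0],0],[[0.0321,-0.0247,0],0],[[0.0321,-0.0247,0],0],[[0.0321,-0.0247,0],0]]'

```text
time_s: 4.1
tcp_pos: [0.6075, 0.0958, 0.2228]
ee_rot: [[0.004, -1.0, 0.0], [-1.0, -0.004, 0.0], [-0.0, -0.0, -1.0]]
wrist_force: [0.5, 0.6, 0.4]
gripper_width: 0.865
gripper_force: 0.0
```

apply_moves --moves '[[[0,0,0],0],[[0,0,0],0],[[0,0,0],0]]'

```text
time_s: 4.35
tcp_pos: [0.6064, 0.0973, 0.2223]
ee_rot: [[0.001, -1.0, -0.001], [-1.0, -0.001, 0.0], [-0.0, 0.001, -1.0]]
wrist_force: [-0.6, -0.2, 0.1]
gripper_width: 0.861
gripper_force: 0.0
```

apply_moves --moves '[[[0,0,0.035],0],[[0,0,0.035],0],[[0,0,0.035],0],[[0,0,0.035],0],[[0,0,0.025],0]]'

```text
time_s: 4.77
tcp_pos: [0.6044, 0.0988, 0.055]
ee_rot: [[0.004, -1.0, -0.003], [-1.0, -0.004, -0.001], [0.001, 0.003, -1.0]]
wrist_force: [0.4, 0.5, 0.5]
gripper_width: 0.865
gripper_force: 0.0
```

apply_moves --moves '[[[0,0,0.0125],0],[[0,0,0.01],0],[[0,0,0],0],[[0,0,0],0]]'

```text
time_s: 5.1
tcp_pos: [0.6067, 0.0986, 0.0356]
ee_rot: [[0.003, -1.0, 0.001], [-1.0, -0.003, -0.0], [0.0, -0.001, -1.0]]
wrist_force: [0.7, 0.4, 0.1]
gripper_width: 0.865
gripper_force: 0.0
```

apply_moves --moves '[[[0,0,0],0],[[0,0,0],0],[[0,0,0],0],[[0,0,0],0],[[0,0,0],0]]' --hand 0.03

```text
time_s: 5.52
tcp_pos: [0.6069, 0.0976, 0.0357]
ee_rot: [[0.001, -1.0, 0.001], [-1.0, -0.001, 0.0], [-0.0, -0.001, -1.0]]
wrist_force: [1.0, -1.0, 0.2]
gripper_width: 0.566
gripper_force: 0.4
```

apply_moves --moves '[[[0,0,0],0],[[0,0,0],0],[[0,0,0],0]]'

```text
time_s: 5.77
tcp_pos: [0.6071, 0.0976, 0.0356]
ee_rot: [[0.001, -1.0, 0.001], [-1.0, -0.001, 0.0], [-0.0, -0.001, -1.0]]
wrist_force: [1.8, -0.4, 2.7]
gripper_width: 0.554
gripper_force: 30.0
```

apply_moves --moves '[[[0,0,-0.01],0],[[0,0,-0.02],0],[[0,0,-0.01],0],[[0,0,0],0]]'

```text
time_s: 6.1
tcp_pos: [0.6082, 0.0981, 0.0778]
ee_rot: [[0.001, -1.0, 0.005], [-1.0, -0.001, 0.002], [-0.002, -0.005, -1.0]]
wrist_force: [0.8, 0.4, -2.5]
gripper_width: 0.55
gripper_force: 30.0
```

apply_moves --moves '[[[-0.02,-0.002,0],0],[[-0.034,-0.002,0],0],[[-0.034,-0.002,0],0],[[-0.034,-0.002,0],0],[[-0.034,-0.002,0],0]]'

```text
time_s: 6.52
tcp_pos: [0.6157, 0.2546, 0.0741]
ee_rot: [[-0.0, -1.0, -0.002], [-1.0, 0.0, -0.001], [0.001, 0.002, -1.0]]
wrist_force: [1.0, -0.9, -1.9]
gripper_width: 0.556
gripper_force: 30.0
```

apply_moves --moves '[[[-0.02,0,0],0],[[-0.0145,0,0],0],[[0,0,0],0],[[0,0,0],0]]'

```text
time_s: 6.85
tcp_pos: [0.6157, 0.2879, 0.0742]
ee_rot: [[0.001, -1.0, -0.002], [-1.0, -0.001, -0.001], [0.001, 0.002, -1.0]]
wrist_force: [-0.5, -0.8, -2.3]
gripper_width: 0.556
gripper_force: 30.0
```

apply_moves --moves '[[[0,0,0.015],0],[[0,0,0.015],0],[[0,0,0.005],0],[[0,0,0.003],0],[[0,0,0],0]]'

```text
time_s: 7.27
tcp_pos: [0.6163, 0.2867, 0.0366]
ee_rot: [[-0.001, -1.0, -0.001], [-1.0, 0.001, -0.001], [0.001, 0.001, -1.0]]
wrist_force: [0.4, 0.0, -1.5]
gripper_width: 0.551
gripper_force: 30.0
```

apply_moves --moves '[[[0,0,0.001],0],[[0,0,0.001],0],[[0,0,0],0],[[0,0,0],0]]'

```text
time_s: 7.6
tcp_pos: [0.6167, 0.2882, 0.0357]
ee_rot: [[0.001, -1.0, 0.001], [-1.0, -0.001, 0.0], [-0.0, -0.001, -1.0]]
wrist_force: [-0.0, -0.7, -1.2]
gripper_width: 0.553
gripper_force: 30.0
```

apply_moves --moves '[[[0,0,0],0],[[0,0,0],0],[[0,0,0],0],[[0,0,0],0]]' --hand 0.066

```text
time_s: 7.93
tcp_pos: [0.6167, 0.2883, 0.0355]
ee_rot: [[0.001, -1.0, 0.001], [-1.0, -0.001, 0.0], [-0.0, -0.001, -1.0]]
wrist_force: [-0.2, 0.5, 0.2]
gripper_width: 0.73
gripper_force: 0.0
```

apply_moves --moves '[[[0,0,-0.01],0],[[0,0,-0.03],0],[[0,0,-0.04],0],[[0,0,-0.04],0],[[0,0,0],0]]'

```text
time_s: 8.35
tcp_pos: [0.6214, 0.2904, 0.1667]
ee_rot: [[0.003, -1.0, 0.017], [-1.0, -0.003, 0.008], [-0.008, -0.017, -1.0]]
wrist_force: [1.1, 1.2, 2.3]
gripper_width: 0.759
gripper_force: 0.0
```

```bash
cat > c.py <<'E'
import b,sys
from fit import *
print(r.sense()["tcp_pos"])
for a in sys.argv[1:]:
    k,x,y=a.split(","); b.locate(k,[float(x),float(y)]+([0.] if k=="swabs" else []))
n=f"pics/s{int(r.sense()['time_s']*10)}.png"
cv2.imwrite(n,np.hstack([cv2.resize(b.P["scene"]["frame"][120:320,140:400],(400,308)),cv2.resize(b.P["top"]["frame"][90:290,120:380],(400,308))])); print(n)
E
python3 c.py jar,.615,.288 swabs,.576,.028 bottle,.613,-.0365
```

```text
[0.6175 0.2889 0.1589]
   jar top [0.614  0.2833] 0.633
   jar scene [0.6138 0.2909] 0.068
jar [0.6163 0.2871] 0.367
   swabs top [ 0.5754  0.0274 -0.0101] 0.103
   swabs scene [ 0.5728  0.0343 -0.0926] 0.445
swabs [ 0.5763  0.028  -0.05  ] 0.295
   bottle top [ 0.6137 -0.0381] 0.105
   bottle scene [ 0.6116 -0.034 ] 0.079
bottle [ 0.6137 -0.037 ] 0.111
pics/s87.png
```

apply_moves --moves '[[[0.037,0.0058,0],0],[[0.037,0.0058,0],0],[[0.037,0.0058,0],0],[[0.037,0.0058,0],0],[[0.037,0.0058,0],0]]' --hand 0.075

```text
time_s: 9.17
tcp_pos: [0.5867, 0.1014, 0.1542]
ee_rot: [[0.001, -1.0, -0.002], [-1.0, -0.001, -0.001], [0.001, 0.002, -1.0]]
wrist_force: [1.1, -1.0, 0.3]
gripper_width: 0.857
gripper_force: 0.0
```

apply_moves --moves '[[[0.037,0.0058,0],0],[[0.038,0.0058,0],0],[[0,0,0],0],[[0,0,0],0],[[0,0,0],0]]'

```text
time_s: 9.58
tcp_pos: [0.5761, 0.0279, 0.1546]
ee_rot: [[0.0, -1.0, -0.0], [-1.0, -0.0, -0.0], [0.0, 0.0, -1.0]]
wrist_force: [0.4, 0.8, -0.2]
gripper_width: 0.858
gripper_force: 0.0
```

apply_moves --moves '[[[0,0,0.03],0],[[0,0,0.03],0],[[0,0,0.03],0],[[0,0,0.02],0],[[0,0,0.009],0]]'

```text
time_s: 10.0
tcp_pos: [0.5741, 0.029, 0.0324]
ee_rot: [[0.002, -1.0, -0.006], [-1.0, -0.002, -0.001], [0.001, 0.006, -1.0]]
wrist_force: [-0.6, -0.5, 0.2]
gripper_width: 0.863
gripper_force: 0.0
```

apply_moves --moves '[[[0,0,0],0],[[0,0,0],0],[[0,0,0],0]]'

```text
time_s: 10.25
tcp_pos: [0.5774, 0.0289, 0.0375]
ee_rot: [[0.002, -1.0, 0.003], [-1.0, -0.002, 0.001], [-0.001, -0.003, -1.0]]
wrist_force: [0.1, -0.1, -0.2]
gripper_width: 0.866
gripper_force: 0.0
```

apply_moves --moves '[[[0,0,0],0],[[0,0,0],0],[[0,0,0],0],[[0,0,0],0],[[0,0,0],0]]' --hand 0.03

```text
time_s: 10.67
tcp_pos: [0.5762, 0.028, 0.0365]
ee_rot: [[0.001, -1.0, 0.001], [-1.0, -0.001, 0.0], [-0.0, -0.001, -1.0]]
wrist_force: [-0.3, -0.5, 0.3]
gripper_width: 0.569
gripper_force: 0.0
```

apply_moves --moves '[[[0,0,0],0],[[0,0,0],0],[[0,0,0],0]]'

```text
time_s: 10.92
tcp_pos: [0.5764, 0.0281, 0.0364]
ee_rot: [[0.001, -1.0, 0.001], [-1.0, -0.001, 0.0], [-0.0, -0.001, -1.0]]
wrist_force: [0.9, 0.0, 2.8]
gripper_width: 0.524
gripper_force: 29.9
```

apply_moves --moves '[[[0,0,-0.01],0],[[0,0,-0.02],0],[[0,0,-0.01],0],[[0,0,0],0]]'

```text
time_s: 11.25
tcp_pos: [0.5777, 0.0285, 0.0789]
ee_rot: [[0.001, -1.0, 0.005], [-1.0, -0.001, 0.001], [-0.001, -0.005, -1.0]]
wrist_force: [-0.0, -0.1, -0.4]
gripper_width: 0.529
gripper_force: 29.9
```

apply_moves --moves '[[[-0.02,0.004,0],0],[[-0.035,0.007,0],0],[[-0.035,0.007,0],0],[[-0.035,0.007,0],0],[[-0.035,0.007,0],0]]'

```text
time_s: 11.67
tcp_pos: [0.5428, 0.1891, 0.0754]
ee_rot: [[-0.0, -1.0, -0.001], [-1.0, 0.0, -0.0], [0.0, 0.001, -1.0]]
wrist_force: [1.4, -0.2, -1.1]
gripper_width: 0.532
gripper_force: 29.9
```

apply_moves --moves '[[[-0.035,0.007,0],0],[[-0.035,0.007,0],0],[[-0.029,0.004,0],0],[[0,0,0],0],[[0,0,0],0]]'

```text
time_s: 12.08
tcp_pos: [0.5249, 0.2883, 0.0752]
ee_rot: [[0.003, -1.0, -0.001], [-1.0, -0.003, -0.001], [0.001, 0.001, -1.0]]
wrist_force: [0.2, -0.9, -1.2]
gripper_width: 0.529
gripper_force: 29.9
```

apply_moves --moves '[[[0,0,0.015],0],[[0,0,0.015],0],[[0,0,0.005],0],[[0,0,0.003],0],[[0,0,0],0]]'

```text
time_s: 12.5
tcp_pos: [0.5257, 0.2858, 0.0375]
ee_rot: [[-0.0, -1.0, -0.001], [-1.0, 0.0, -0.001], [0.001, 0.001, -1.0]]
wrist_force: [-0.5, -0.4, -1.1]
gripper_width: 0.532
gripper_force: 29.9
```

apply_moves --moves '[[[0,0,0.001],0],[[0,0,0.001],0],[[0,0,0],0],[[0,0,0],0]]'

```text
time_s: 12.83
tcp_pos: [0.526, 0.2871, 0.0365]
ee_rot: [[0.001, -1.0, 0.001], [-1.0, -0.001, 0.001], [-0.001, -0.001, -1.0]]
wrist_force: [0.1, 0.2, -1.0]
gripper_width: 0.528
gripper_force: 29.9
```

apply_moves --moves '[[[0,0,0],0],[[0,0,0],0],[[0,0,0],0],[[0,0,0],0]]' --hand 0.066

```text
time_s: 13.17
tcp_pos: [0.526, 0.2872, 0.0363]
ee_rot: [[0.001, -1.0, 0.0], [-1.0, -0.001, 0.0], [-0.0, -0.0, -1.0]]
wrist_force: [0.4, -0.3, 0.5]
gripper_width: 0.721
gripper_force: 0.0
```

apply_moves --moves '[[[0,0,-0.01],0],[[0,0,-0.03],0],[[0,0,-0.04],0],[[0,0,-0.04],0],[[0,0,0],0]]'

```text
time_s: 13.58
tcp_pos: [0.5305, 0.29, 0.1664]
ee_rot: [[0.003, -1.0, 0.015], [-1.0, -0.003, 0.01], [-0.01, -0.015, -1.0]]
wrist_force: [0.1, 0.4, 1.3]
gripper_width: 0.76
gripper_force: 0.0
```

apply_moves --moves '[[[0.036,-0.0097,0],0],[[0.036,-0.0097,0],0],[[0.036,-0.0097,0],0],[[0.036,-0.0097,0],0],[[0.036,-0.0097,0],0]]' --hand 0.075

```text
time_s: 14.0
tcp_pos: [0.5747, 0.1056, 0.157]
ee_rot: [[0.001, -1.0, 0.001], [-1.0, -0.001, 0.0], [-0.0, -0.001, -1.0]]
wrist_force: [0.6, 0.2, -0.5]
gripper_width: 0.863
gripper_force: 0.0
```

apply_moves --moves '[[[0.036,-0.0097,0],0],[[0.036,-0.0097,0],0],[[0.036,-0.0097,0],0],[[0.036,-0.0097,0],0],[[0,0,0],0]]'

```text
time_s: 14.42
tcp_pos: [0.6144, -0.0424, 0.1565]
ee_rot: [[-0.005, -1.0, 0.001], [-1.0, 0.005, -0.001], [0.001, -0.001, -1.0]]
wrist_force: [0.8, 1.2, -0.4]
gripper_width: 0.864
gripper_force: 0.0
```

apply_moves --moves '[[[0,0,0],0],[[0,0,0],0],[[0,0,0],0]]'

```text
time_s: 14.67
tcp_pos: [0.6132, -0.0359, 0.1564]
ee_rot: [[0.002, -1.0, 0.0], [-1.0, -0.002, 0.0], [-0.0, -0.0, -1.0]]
wrist_force: [-0.4, -0.3, -0.3]
gripper_width: 0.863
gripper_force: 0.0
```

```bash
python3 c.py jar,.615,.288 swabs,.526,.287
```

```text
[ 0.6132 -0.0356  0.1564]
   jar top [0.6132 0.2853] 0.206
   jar scene [0.6128 0.2938] 0.07
jar [0.6159 0.2885] 0.169
   swabs top [ 0.5244  0.286  -0.0295] 0.124
   swabs scene [0.5227 0.2909 0.008 ] 0.09
swabs [0.5243 0.2872 0.0285] 0.116
pics/s149.png
```

apply_moves --moves '[[[0,0,0.03],0],[[0,0,0.03],0],[[0,0,0.03],0],[[0,0,0.018],0],[[0,0,0.007],0]]'

```text
time_s: 15.38
tcp_pos: [0.611, -0.0369, 0.0376]
ee_rot: [[0.001, -1.0, -0.006], [-1.0, -0.001, -0.001], [0.001, 0.006, -1.0]]
wrist_force: [-0.1, 0.9, -1.0]
gripper_width: 0.863
gripper_force: 0.0
```

apply_moves --moves '[[[0,0,0],0],[[0,0,0],0],[[0,0,0],0]]'

```text
time_s: 15.63
tcp_pos: [0.6147, -0.0367, 0.0428]
ee_rot: [[0.001, -1.0, 0.003], [-1.0, -0.001, 0.0], [-0.0, -0.003, -1.0]]
wrist_force: [-0.4, 0.4, -0.6]
gripper_width: 0.863
gripper_force: 0.0
```

apply_moves --moves '[[[0,0,0],0],[[0,0,0],0],[[0,0,0],0],[[0,0,0],0],[[0,0,0],0]]' --hand 0.03

```text
time_s: 16.05
tcp_pos: [0.6138, -0.0369, 0.0415]
ee_rot: [[0.001, -1.0, 0.001], [-1.0, -0.001, 0.0], [-0.0, -0.001, -1.0]]
wrist_force: [2.5, 0.5, 0.9]
gripper_width: 0.569
gripper_force: 0.9
```

apply_moves --moves '[[[0,0,0],0],[[0,0,0],0],[[0,0,0],0]]'

```text
time_s: 16.3
tcp_pos: [0.6141, -0.0369, 0.0415]
ee_rot: [[0.001, -1.0, 0.002], [-1.0, -0.001, 0.0], [-0.0, -0.002, -1.0]]
wrist_force: [1.2, 0.2, 2.2]
gripper_width: 0.543
gripper_force: 30.0
```

apply_moves --moves '[[[0,0,-0.01],0],[[0,0,-0.02],0],[[0,0,-0.01],0],[[0,0,0],0]]'

```text
time_s: 16.63
tcp_pos: [0.6149, -0.0368, 0.0839]
ee_rot: [[0.001, -1.0, 0.005], [-1.0, -0.001, 0.0], [-0.0, -0.005, -1.0]]
wrist_force: [-0.1, -0.4, -0.3]
gripper_width: 0.544
gripper_force: 30.0
```

apply_moves --moves '[[[-0.016,0.009,0],0],[[-0.032,0.0177,0],0],[[-0.032,0.0177,0],0],[[-0.032,0.0177,0],0],[[-0.032,0.0177,0],0]]'

```text
time_s: 17.05
tcp_pos: [0.5318, 0.1078, 0.0803]
ee_rot: [[-0.001, -1.0, -0.002], [-1.0, 0.001, -0.0], [0.0, 0.002, -1.0]]
wrist_force: [0.8, -0.2, -1.4]
gripper_width: 0.543
gripper_force: 30.0
```

apply_moves --moves '[[[-0.032,0.0177,0],0],[[-0.032,0.0177,0],0],[[-0.032,0.0177,0],0],[[-0.032,0.0177,0],0],[[-0.032,0.0177,0],0]]'

```text
time_s: 17.47
tcp_pos: [0.4431, 0.2679, 0.0805]
ee_rot: [[0.0, -1.0, -0.001], [-1.0, -0.0, -0.001], [0.001, 0.001, -1.0]]
wrist_force: [1.0, 0.1, -0.7]
gripper_width: 0.545
gripper_force: 30.0
```

apply_moves --moves '[[[-0.017,0.009,0],0],[[0,0,0],0],[[0,0,0],0]]'

```text
time_s: 17.72
tcp_pos: [0.4348, 0.2844, 0.0805]
ee_rot: [[0.003, -1.0, -0.001], [-1.0, -0.003, -0.001], [0.001, 0.001, -1.0]]
wrist_force: [-0.2, -1.1, -1.6]
gripper_width: 0.544
gripper_force: 30.0
```

apply_moves --moves '[[[0,0,0.015],0],[[0,0,0.015],0],[[0,0,0.005],0],[[0,0,0.003],0],[[0,0,0],0]]'

```text
time_s: 18.13
tcp_pos: [0.436, 0.2828, 0.0425]
ee_rot: [[-0.001, -1.0, -0.001], [-1.0, 0.001, -0.001], [0.001, 0.001, -1.0]]
wrist_force: [0.4, 0.7, -1.7]
gripper_width: 0.547
gripper_force: 30.0
```

apply_moves --moves '[[[0,0,0.001],0],[[0,0,0.001],0],[[0,0,0],0],[[0,0,0],0]]'

```text
time_s: 18.47
tcp_pos: [0.4361, 0.2842, 0.0415]
ee_rot: [[0.001, -1.0, 0.001], [-1.0, -0.001, 0.001], [-0.001, -0.001, -1.0]]
wrist_force: [0.7, 0.2, -1.7]
gripper_width: 0.547
gripper_force: 30.0
```

apply_moves --moves '[[[0,0,0],0],[[0,0,0],0],[[0,0,0],0],[[0,0,0],0]]' --hand 0.066

```text
time_s: 18.8
tcp_pos: [0.4359, 0.2841, 0.0413]
ee_rot: [[0.001, -1.0, 0.0], [-1.0, -0.001, 0.0], [-0.0, -0.0, -1.0]]
wrist_force: [-0.8, -0.8, -0.3]
gripper_width: 0.727
gripper_force: 0.0
```

apply_moves --moves '[[[0,0,-0.01],0],[[0,0,-0.03],0],[[0,0,-0.04],0],[[0,0,-0.04],0],[[0,0,0],0]]'

```text
time_s: 19.22
tcp_pos: [0.4399, 0.2874, 0.1704]
ee_rot: [[0.003, -1.0, 0.013], [-1.0, -0.003, 0.011], [-0.011, -0.013, -1.0]]
wrist_force: [0.4, 0.5, 0.0]
gripper_width: 0.757
gripper_force: 0.0
```

apply_moves --moves '[[[0.04,0.005,0],0],[[0.04,0.005,0],0],[[0.04,0.005,0],0],[[0,0,0],0],[[0,0,0],0]]'

```text
time_s: 19.63
tcp_pos: [0.4206, 0.1623, 0.1619]
ee_rot: [[-0.002, -1.0, 0.001], [-1.0, 0.002, 0.001], [-0.001, -0.001, -1.0]]
wrist_force: [-0.6, 0.8, -0.8]
gripper_width: 0.76
gripper_force: 0.0
```

```bash
sed -i 's/c=np.array(\[.51,-.287\])/c=np.array([.512,-.297])/; s/\.058\*/.062*/g' b.py; python3 b.py; python3 c.py jar,.615,.288 swabs,.526,.287 bottle,.436,.284 case,.636,.035
```

```text
161 [[115, 77, 86], [144, 21, 61], [14, 69, 63], [14, 78, 62], [14, 72, 53], [16, 72, 53]]
tray top [0.5334 0.2867 0.036 ] 0.1928609916931716
pan top [357.8409 176.4322] [341 159  35  35 974] [ 0.5106 -0.2963  0.038 ]
629 0
tray scene [0.5238 0.2929 0.0406] 0.15809314676096684
pan scene [176.1632 250.0544] [ 155  234   43   33 1121] [ 0.5128 -0.2962  0.038 ]
caddy conf 0.8 2795
caddy top [0.6105 0.0291 0.0651] 0.12467676873969624
[0.4211 0.1648 0.1609]
   jar top [0.6171 0.2872] 0.14
   jar scene [0.612  0.2944] 0.125
jar [0.6164 0.2872] 0.149
   swabs scene [0.5227 0.2899 0.1987] 0.117
swabs [0.5227 0.2899 0.1987] 0.117
   bottle scene [0.4325 0.2875] 0.097
bottle [0.4325 0.2875] 0.097
   case top [0.6363 0.0327] 0.145
   case scene [0.6342 0.0376] 0.171
case [0.6354 0.0345] 0.181
pics/s203.png
```

```bash
ls pics; python3 -c "
from h import *
p=imaging.capture('scene');q=imaging.capture('top');a=proj(p,[.636,.035,.01]);b=proj(q,[.636,.035,.01]);print(a,b)
f=lambda p,a,w:cv2.resize(p['frame'][int(a[1])-w:int(a[1])+w,int(a[0])-w:int(a[0])+w],(400,400),interpolation=2)
cv2.imwrite('pics/case1.png',np.hstack([f(p,a,25),f(q,b,25)]))"
```

```text
crop0.png
s149.png
s203.png
s87.png
scene0.png
top0.png
[310.76196473 227.18922919] [243.82526886 137.25728097]
```

View pics/case1.png

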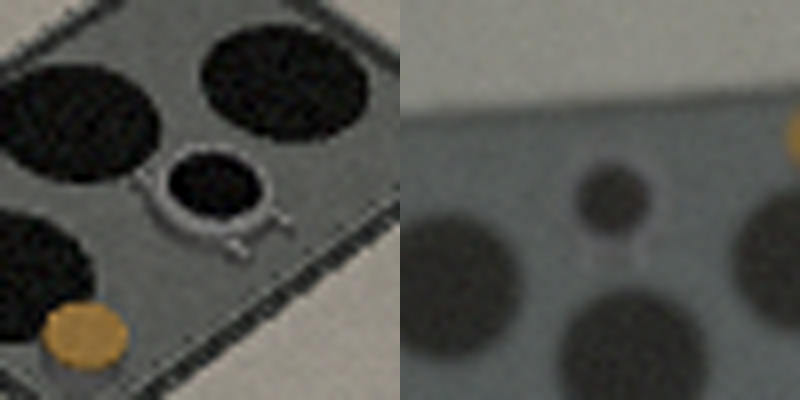

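```bash
python3 -c "
from h import *
for n,u in (('top',(244.5,136.75)),('scene',(311.9,225))):
    p=imaging.capture(n); print(n,atz(p,u,.016))
    for yw in (0,.05,.1):
        a=proj(p,[.635,.034,.014]);b=proj(p,[.635+.025*np.cos(yw),.034+.025*np.sin(yw),.008]);print(yw,(b-a)*8)
"
```

```text
top [0.63588369 0.03278665 0.016     ]
0 [  0.73092314 -59.91874192]
0.05 [ -2.57789932 -59.83067806]
0.1 [ -5.87904721 -59.58273474]
scene [0.63587687 0.03844858 0.016     ]
0 [51.14136557 56.75760011]
0.05 [53.84382954 54.99770481]
0.1 [56.40285898 53.13274322]
```

apply_moves --moves '[[[0,0,0],-7],[[0,0,0],-7],[[0,0,0],-7],[[0,0,0],-7],[[0,0,0],-7]]' --hand 0.064

```text
time_s: 21.0
tcp_pos: [0.4209, 0.1639, 0.1611]
ee_rot: [[0.579, -0.815, 0.0], [-0.815, -0.579, -0.0], [0.0, 0.0, -1.0]]
wrist_force: [0.3, -0.0, 0.5]
gripper_width: 0.735
gripper_force: 0.0
```

apply_moves --moves '[[[0,0,0],-7],[[0,0,0],-7],[[0,0,0],-7],[[0,0,0],-7],[[0,0,0],-7]]'

```text
time_s: 21.42
tcp_pos: [0.4209, 0.1639, 0.1611]
ee_rot: [[0.942, -0.336, 0.0], [-0.336, -0.942, 0.0], [0.0, -0.0, -1.0]]
wrist_force: [-0.2, 0.2, 0.1]
gripper_width: 0.736
gripper_force: 0.0
```

apply_moves --moves '[[[0,0,0],-7],[[0,0,0],-7],[[0,0,0],-6],[[0,0,0],0],[[0,0,0],0]]'

```text
time_s: 21.83
tcp_pos: [0.4209, 0.1639, 0.1611]
ee_rot: [[1.0, -0.002, 0.0], [-0.002, -1.0, -0.0], [0.0, 0.0, -1.0]]
wrist_force: [0.6, -0.6, 0.0]
gripper_width: 0.733
gripper_force: 0.0
```

apply_moves --moves '[[[0.0306,0.0186,0],0],[[0.0306,0.0186,0],0],[[0.0306,0.0186,0],0],[[0.0306,0.0186,0],0],[[0.0306,0.0186,0],0]]'

```text
time_s: 22.25
tcp_pos: [0.5753, 0.07, 0.161]
ee_rot: [[1.0, -0.002, -0.0], [-0.002, -1.0, -0.0], [-0.0, 0.0, -1.0]]
wrist_force: [0.3, 1.5, 0.4]
gripper_width: 0.737
gripper_force: 0.0
```

apply_moves --moves '[[[0.0306,0.0186,0],0],[[0.0306,0.0184,0],0],[[0,0,0],0],[[0,0,0],0],[[0,0,0],0]]'

```text
time_s: 22.67
tcp_pos: [0.6345, 0.034, 0.1604]
ee_rot: [[1.0, -0.001, -0.002], [-0.001, -1.0, -0.0], [-0.002, 0.0, -1.0]]
wrist_force: [1.2, -0.1, -0.3]
gripper_width: 0.735
gripper_force: 0.0
```

apply_moves --moves '[[[0,0,0.03],0],[[0,0,0.03],0],[[0,0,0.03],0],[[0,0,0.02],0],[[0,0,0.01],0]]'

```text
time_s: 23.08
tcp_pos: [0.6322, 0.0347, 0.0385]
ee_rot: [[1.0, 0.001, -0.005], [0.001, -1.0, -0.001], [-0.005, 0.001, -1.0]]
wrist_force: [-1.1, 0.6, 0.7]
gripper_width: 0.739
gripper_force: 0.0
```

apply_moves --moves '[[[0,0,0],0],[[0,0,0],0],[[0,0,0],0],[[0,0,0],0]]'

```text
time_s: 23.42
tcp_pos: [0.6364, 0.0346, 0.0432]
ee_rot: [[1.0, 0.001, 0.004], [0.001, -1.0, 0.001], [0.004, -0.001, -1.0]]
wrist_force: [0.0, 0.0, 0.1]
gripper_width: 0.733
gripper_force: 0.0
```

apply_moves --moves '[[[0,0,0.01],0],[[0,0,0.008],0],[[0,0,0.006],0],[[0,0,0.005],0],[[0,0,0.003],0]]'

```text
time_s: 23.83
tcp_pos: [0.6345, 0.0338, 0.0077]
ee_rot: [[1.0, 0.0, -0.002], [0.0, -1.0, -0.0], [-0.002, 0.0, -1.0]]
wrist_force: [-0.4, 0.7, 0.2]
gripper_width: 0.735
gripper_force: 0.0
```

apply_moves --moves '[[[0,0,0.001],0],[[0,0,0.001],0],[[0,0,0],0],[[0,0,0],0]]'

```text
time_s: 24.17
tcp_pos: [0.6354, 0.0341, 0.0073]
ee_rot: [[1.0, 0.001, 0.001], [0.001, -1.0, 0.0], [0.001, -0.0, -1.0]]
wrist_force: [1.1, -0.5, -0.9]
gripper_width: 0.734
gripper_force: 0.0
```

```bash
python3 -c "
from h import *
p=imaging.capture('scene')
cv2.imwrite('pics/case2.png',cv2.resize(p['frame'][190:260,260:360],(700,490),interpolation=2))"
```

```text
(no output)
```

View pics/case2.png

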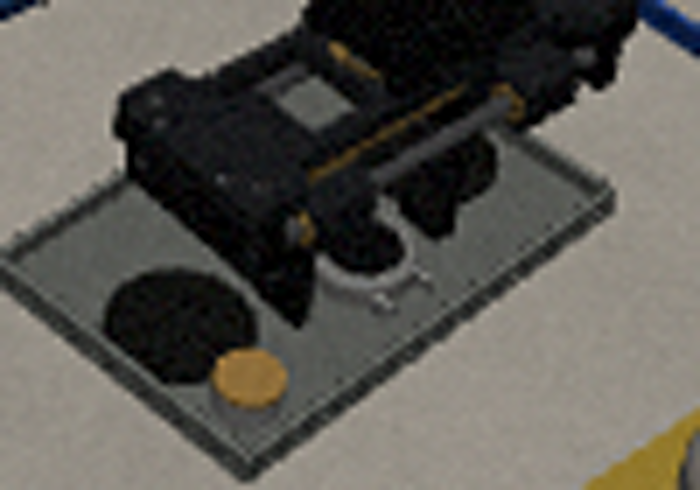

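The fingertips (300,310) and (440,225) straddle the case (365,255), and the tin is clear. I'll grip.

apply_moves --moves '[[[0,0,0],0],[[0,0,0],0],[[0,0,0],0],[[0,0,0],0],[[0,0,0],0]]' --hand 0.025

```text
time_s: 24.63
tcp_pos: [0.6353, 0.0342, 0.0072]
ee_rot: [[1.0, 0.001, 0.0], [0.001, -1.0, 0.0], [0.0, -0.0, -1.0]]
wrist_force: [0.1, -0.5, 0.3]
gripper_width: 0.468
gripper_force: 30.0
```

apply_moves --moves '[[[0,0,0],0],[[0,0,0],0],[[0,0,0],0]]'

```text
time_s: 24.88
tcp_pos: [0.6353, 0.0341, 0.0072]
ee_rot: [[1.0, 0.001, 0.0], [0.001, -1.0, 0.0], [0.0, -0.0, -1.0]]
wrist_force: [-0.2, -0.4, 0.9]
gripper_width: 0.469
gripper_force: 30.0
```

apply_moves --moves '[[[0,0,-0.01],0],[[0,0,-0.02],0],[[0,0,-0.03],0],[[0,0,-0.02],0],[[0,0,0],0]]'

```text
time_s: 25.3
tcp_pos: [0.6386, 0.0346, 0.0931]
ee_rot: [[1.0, 0.002, 0.01], [0.002, -1.0, 0.002], [0.01, -0.002, -1.0]]
wrist_force: [0.7, -0.2, -0.2]
gripper_width: 0.468
gripper_force: 30.0
```

apply_moves --moves '[[[0,0,0],0],[[0,0,0],0],[[0,0,0],0]]'

```text
time_s: 25.55
tcp_pos: [0.6342, 0.0338, 0.0859]
ee_rot: [[1.0, 0.0, -0.003], [0.0, -1.0, -0.0], [-0.003, 0.0, -1.0]]
wrist_force: [-0.0, -0.4, -0.6]
gripper_width: 0.47
gripper_force: 30.0
```

apply_moves --moves '[[[-0.006,0.016,0],0],[[-0.0124,0.033,0],0],[[-0.0124,0.033,0],0],[[-0.0124,0.033,0],0],[[-0.0124,0.033,0],0]]'

```text
time_s: 25.97
tcp_pos: [0.5779, -0.1156, 0.0859]
ee_rot: [[1.0, 0.001, -0.003], [0.001, -1.0, -0.0], [-0.003, 0.0, -1.0]]
wrist_force: [0.5, 0.2, -0.7]
gripper_width: 0.467
gripper_force: 30.0
```

apply_moves --moves '[[[-0.0124,0.033,0],0],[[-0.0124,0.033,0],0],[[-0.0124,0.033,0],0],[[-0.0124,0.033,0],0],[[-0.0124,0.033,0],0]]'

```text
time_s: 26.38
tcp_pos: [0.5158, -0.2807, 0.0861]
ee_rot: [[1.0, 0.0, -0.002], [0.0, -1.0, 0.001], [-0.002, -0.001, -1.0]]
wrist_force: [0.7, 0.6, -0.5]
gripper_width: 0.47
gripper_force: 30.0
```

apply_moves --moves '[[[-0.0066,0.0186,0],0],[[0,0,0],0],[[0,0,0],0],[[0,0,0],0]]'

```text
time_s: 26.72
tcp_pos: [0.5106, -0.2975, 0.0863]
ee_rot: [[1.0, 0.0, -0.001], [0.0, -1.0, 0.001], [-0.001, -0.001, -1.0]]
wrist_force: [-0.3, 0.8, -0.4]
gripper_width: 0.464
gripper_force: 30.0
```

```bash
python3 -c "
from h import *
p=imaging.capture('scene')
print(r.sense()['tcp_pos'],r.sense()['gripper_width'])
f=p['frame'][190:290,110:250].copy(); cv2.imwrite('pics/pan1.png',cv2.resize(f,(700,500),interpolation=2))"
```

```text
[ 0.51102701 -0.29701074  0.0865437 ] 0.46812989210111366
```

View pics/pan1.png

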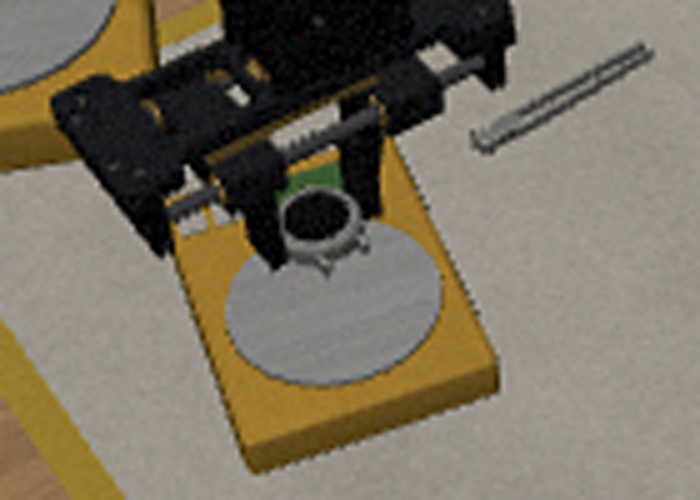

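The case hangs level at (320,220) in the fingers, above the small scale's pan (333,303). I'll lower it.

apply_moves --moves '[[[0,0,0.012],0],[[0,0,0.012],0],[[0,0,0.008],0],[[0,0,0.006],0],[[0,0,0.003],0]]'

```text
time_s: 27.18
tcp_pos: [0.5111, -0.2968, 0.0451]
ee_rot: [[1.0, 0.002, -0.002], [0.002, -1.0, 0.0], [-0.002, -0.0, -1.0]]
wrist_force: [0.6, -0.6, -0.7]
gripper_width: 0.466
gripper_force: 30.0
```

apply_moves --moves '[[[0,0,0.001],0],[[0,0,0],0],[[0,0,0],0]]'

```text
time_s: 27.43
tcp_pos: [0.5116, -0.2976, 0.0455]
ee_rot: [[1.0, 0.001, 0.001], [0.001, -1.0, -0.0], [0.001, 0.0, -1.0]]
wrist_force: [-0.5, 0.1, -0.9]
gripper_width: 0.469
gripper_force: 30.0
```

apply_moves --moves '[[[0,0,0.001],0],[[0,0,0.001],0],[[0,0,0],0],[[0,0,0],0]]'

```text
time_s: 27.77
tcp_pos: [0.5112, -0.2977, 0.0432]
ee_rot: [[1.0, 0.001, 0.0], [0.001, -1.0, -0.0], [0.0, 0.0, -1.0]]
wrist_force: [0.1, -0.1, -1.2]
gripper_width: 0.474
gripper_force: 30.0
```

apply_moves --moves '[[[0,0,0.001],0],[[0,0,0.001],0],[[0,0,0],0],[[0,0,0],0]]'

```text
time_s: 28.1
tcp_pos: [0.5113, -0.2977, 0.0412]
ee_rot: [[1.0, 0.001, 0.0], [0.001, -1.0, -0.0], [0.0, 0.0, -1.0]]
wrist_force: [-0.4, 0.1, -0.1]
gripper_width: 0.463
gripper_force: 30.0
```

apply_moves --moves '[[[0,0,0],0],[[0,0,0],0],[[0,0,0],0],[[0,0,0],0],[[0,0,0],0]]' --hand 0.062

```text
time_s: 28.52
tcp_pos: [0.5112, -0.2976, 0.041]
ee_rot: [[1.0, 0.001, -0.0], [0.001, -1.0, -0.0], [-0.0, 0.0, -1.0]]
wrist_force: [1.1, 0.6, -0.6]
gripper_width: 0.691
gripper_force: 0.0
```

apply_moves --moves '[[[0,0,-0.01],0],[[0,0,-0.03],0],[[0,0,-0.04],0],[[0,0,-0.03],0],[[0,0,-0.01],0]]'

```text
time_s: 28.93
tcp_pos: [0.514, -0.2989, 0.1678]
ee_rot: [[1.0, 0.002, 0.01], [0.002, -1.0, -0.005], [0.01, 0.005, -1.0]]
wrist_force: [1.4, -0.2, 1.0]
gripper_width: 0.709
gripper_force: 0.0
```

apply_moves --moves '[[[0,-0.04,0],0],[[0,-0.04,0],0],[[0,-0.04,0],0],[[0,-0.04,0],0],[[0,0,0],0]]'

```text
time_s: 29.35
tcp_pos: [0.5109, -0.1326, 0.1617]
ee_rot: [[1.0, 0.007, 0.001], [0.007, -1.0, 0.001], [0.001, -0.001, -1.0]]
wrist_force: [0.3, -0.2, 0.1]
gripper_width: 0.713
gripper_force: 0.0
```

apply_moves --moves '[[[0,0,0],7],[[0,0,0],7],[[0,0,0],7],[[0,0,0],7],[[0,0,0],7]]' --hand 0.075

```text
time_s: 29.77
tcp_pos: [0.511, -0.1377, 0.1613]
ee_rot: [[0.816, -0.578, 0.0], [-0.578, -0.816, 0.0], [0.0, -0.0, -1.0]]
wrist_force: [-0.4, 0.1, 0.2]
gripper_width: 0.855
gripper_force: 0.0
```

apply_moves --moves '[[[0,0,0],7],[[0,0,0],7],[[0,0,0],7],[[0,0,0],7],[[0,0,0],7]]'

```text
time_s: 30.18
tcp_pos: [0.5109, -0.1378, 0.1613]
ee_rot: [[0.337, -0.942, 0.0], [-0.942, -0.337, 0.0], [-0.0, -0.0, -1.0]]
wrist_force: [0.0, -1.0, 0.5]
gripper_width: 0.861
gripper_force: 0.0
```

apply_moves --moves '[[[0,0,0],7],[[0,0,0],7],[[0,0,0],6],[[0,0,0],0],[[0,0,0],0]]'

```text
time_s: 30.6
tcp_pos: [0.511, -0.1377, 0.1612]
ee_rot: [[0.003, -1.0, 0.0], [-1.0, -0.003, 0.0], [-0.0, -0.0, -1.0]]
wrist_force: [-0.0, 0.3, 0.2]
gripper_width: 0.859
gripper_force: 0.0
```

```bash
python3 c.py jar,.6165,.288 swabs,.526,.287 bottle,.436,.284; python3 -c "
from h import *
for n in('top','scene'):
  p=imaging.capture(n)
  for o in models.place_of(p,'case')[:3]:
    uv=np.array(o['at'])*[512,384];print(n,uv,atz(p,uv,.038),o['confidence'])
  u=proj(p,[.511,-.2975,.038]).astype(int); cv2.imwrite(f'pics/p_{n}.png',p['frame']); 
a,b=[cv2.imread(f'pics/p_{n}.png') for n in('scene','top')]
cv2.imwrite('pics/pan2.png',np.hstack([cv2.resize(a[215:285,130:230],(400,280),interpolation=2),cv2.resize(b[141:211,308:408],(400,280),interpolation=2)]))"
```

```text
[ 0.5111 -0.1377  0.1612]
   jar top [0.6155 0.2866] 0.08
   jar scene [0.6133 0.2905] 0.069
jar [0.6152 0.2871] 0.085
   swabs top [ 0.5244  0.2863 -0.0079] 0.084
   swabs scene [ 0.5203  0.2921 -0.0075] 0.197
swabs [0.5249 0.2865 0.0524] 0.142
   bottle top [0.4349 0.2816] 0.118
   bottle scene [0.4331 0.2883] 0.133
bottle [0.4356 0.283 ] 0.154
pics/s310.png
top [357.9904 175.9872] [ 0.51186303 -0.29676931  0.038     ] 0.76
scene [174.3872 246.912 ] [ 0.50151817 -0.29458333  0.038     ] 0.52
```

View pics/pan2.png

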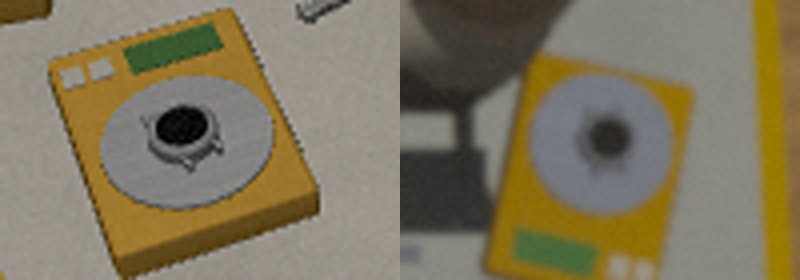

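The case sits flat near the middle of the pan (dark opening at (183,127) in the left view), and all three containers stand in the tray. Next I'll return the bottle.

apply_moves --moves '[[[-0.0384,0.0068,0],0],[[-0.0384,0.0068,0],0],[[-0.0384,0.0068,0],0],[[-0.0384,0.0068,0],0],[[-0.0384,0.0068,0],0]]'

```text
time_s: 31.62
tcp_pos: [0.4765, 0.0559, 0.1613]
ee_rot: [[0.0, -1.0, 0.001], [-1.0, -0.0, 0.0], [-0.0, -0.001, -1.0]]
wrist_force: [1.5, 0.5, -0.2]
gripper_width: 0.862
gripper_force: 0.0
```

apply_moves --moves '[[[-0.0384,0.0068,0],0],[[-0.0384,0.0068,0],0],[[-0.0384,0.0068,0],0],[[-0.0384,0.0068,0],0],[[-0.0384,0.0068,0],0]]'

```text
time_s: 32.03
tcp_pos: [0.4421, 0.2483, 0.1613]
ee_rot: [[0.001, -1.0, 0.0], [-1.0, -0.001, 0.0], [-0.0, -0.0, -1.0]]
wrist_force: [0.3, 0.0, -0.3]
gripper_width: 0.861
gripper_force: 0.0
```

apply_moves --moves '[[[-0.0384,0.0068,0],0],[[0,0,0],0],[[0,0,0],0],[[0,0,0],0]]'

```text
time_s: 32.37
tcp_pos: [0.4356, 0.2845, 0.1607]
ee_rot: [[0.001, -1.0, -0.001], [-1.0, -0.001, -0.001], [0.001, 0.001, -1.0]]
wrist_force: [0.5, 0.2, 0.1]
gripper_width: 0.864
gripper_force: 0.0
```

apply_moves --moves '[[[0,0,0.03],0],[[0,0,0.03],0],[[0,0,0.025],0],[[0,0,0.015],0],[[0,0,0.01],0]]'

```text
time_s: 32.78
tcp_pos: [0.4355, 0.2822, 0.0492]
ee_rot: [[-0.002, -1.0, -0.002], [-1.0, 0.002, -0.003], [0.003, 0.002, -1.0]]
wrist_force: [0.6, -0.3, 0.9]
gripper_width: 0.861
gripper_force: 0.0
```

apply_moves --moves '[[[0,0,0.006],0],[[0,0,0.003],0],[[0,0,0],0],[[0,0,0],0]]'

```text
time_s: 33.12
tcp_pos: [0.4366, 0.285, 0.0429]
ee_rot: [[0.001, -1.0, 0.001], [-1.0, -0.001, 0.001], [-0.001, -0.001, -1.0]]
wrist_force: [-0.3, 0.2, -1.2]
gripper_width: 0.863
gripper_force: 0.0
```

apply_moves --moves '[[[0,0,0],0],[[0,0,0],0],[[0,0,0],0],[[0,0,0],0],[[0,0,0],0]]' --hand 0.03

```text
time_s: 33.53
tcp_pos: [0.4361, 0.2849, 0.0423]
ee_rot: [[0.001, -1.0, 0.0], [-1.0, -0.001, 0.0], [-0.0, -0.0, -1.0]]
wrist_force: [0.7, -0.2, -0.1]
gripper_width: 0.571
gripper_force: 0.0
```

apply_moves --moves '[[[0,0,0],0],[[0,0,0],0],[[0,0,0],0]]'

```text
time_s: 33.78
tcp_pos: [0.4362, 0.2849, 0.0423]
ee_rot: [[0.001, -1.0, 0.0], [-1.0, -0.001, 0.0], [-0.0, -0.0, -1.0]]
wrist_force: [0.5, 0.1, 1.4]
gripper_width: 0.542
gripper_force: 30.0
```

apply_moves --moves '[[[0,0,-0.01],0],[[0,0,-0.02],0],[[0,0,-0.01],0],[[0,0,0],0],[[0,0,0],0]]'

```text
time_s: 34.2
tcp_pos: [0.436, 0.285, 0.0826]
ee_rot: [[0.0, -1.0, 0.001], [-1.0, -0.0, 0.001], [-0.001, -0.001, -1.0]]
wrist_force: [0.0, 0.2, -1.6]
gripper_width: 0.544
gripper_force: 30.0
```

apply_moves --moves '[[[0.0161,-0.0088,0],0],[[0.032,-0.0177,0],0],[[0.032,-0.0177,0],0],[[0.032,-0.0177,0],0],[[0.032,-0.0177,0],0]]'

```text
time_s: 34.62
tcp_pos: [0.5154, 0.139, 0.0809]
ee_rot: [[0.001, -1.0, -0.002], [-1.0, -0.001, -0.001], [0.001, 0.002, -1.0]]
wrist_force: [-0.1, -0.1, -1.5]
gripper_width: 0.545
gripper_force: 30.0
```

apply_moves --moves '[[[0.032,-0.0177,0],0],[[0.032,-0.0177,0],0],[[0.032,-0.0177,0],0],[[0.032,-0.0177,0],0],[[0.032,-0.0177,0],0]]'

```text
time_s: 35.03
tcp_pos: [0.604, -0.0211, 0.0806]
ee_rot: [[0.0, -1.0, -0.003], [-1.0, -0.0, -0.0], [0.0, 0.003, -1.0]]
wrist_force: [-0.5, 1.5, -2.4]
gripper_width: 0.547
gripper_force: 30.0
```

apply_moves --moves '[[[0.017,-0.0095,0],0],[[0,0,0],0],[[0,0,0],0],[[0,0,0],0]]'

```text
time_s: 35.37
tcp_pos: [0.6127, -0.036, 0.0808]
ee_rot: [[0.0, -1.0, -0.003], [-1.0, -0.0, 0.0], [-0.0, 0.003, -1.0]]
wrist_force: [-0.7, 1.3, -2.0]
gripper_width: 0.543
gripper_force: 30.0
```

apply_moves --moves '[[[0,0,0.015],0],[[0,0,0.013],0],[[0,0,0.006],0],[[0,0,0.003],0],[[0,0,0],0]]'

```text
time_s: 35.78
tcp_pos: [0.6132, -0.0354, 0.0444]
ee_rot: [[0.002, -1.0, -0.002], [-1.0, -0.002, -0.0], [0.0, 0.002, -1.0]]
wrist_force: [-0.5, -0.2, -1.9]
gripper_width: 0.546
gripper_force: 30.0
```

apply_moves --moves '[[[0,0,0.001],0],[[0,0,0.001],0],[[0,0,0.001],0],[[0,0,0],0],[[0,0,0],0]]'

```text
time_s: 36.2
tcp_pos: [0.614, -0.0363, 0.0423]
ee_rot: [[0.001, -1.0, 0.001], [-1.0, -0.001, 0.0], [-0.0, -0.001, -1.0]]
wrist_force: [0.1, -0.2, -0.5]
gripper_width: 0.543
gripper_force: 30.0
```

apply_moves --moves '[[[0,0,0],0],[[0,0,0],0],[[0,0,0],0],[[0,0,0],0]]' --hand 0.07

```text
time_s: 36.53
tcp_pos: [0.6141, -0.0363, 0.0423]
ee_rot: [[0.001, -1.0, 0.001], [-1.0, -0.001, 0.0], [-0.0, -0.001, -1.0]]
wrist_force: [-0.4, 0.3, -0.2]
gripper_width: 0.754
gripper_force: 0.0
```

apply_moves --moves '[[[0,0,-0.01],0],[[0,0,-0.03],0],[[0,0,-0.04],0],[[0,0,-0.03],0],[[0,0,-0.01],0]]'

```text
time_s: 36.95
tcp_pos: [0.617, -0.0363, 0.1691]
ee_rot: [[0.002, -1.0, 0.011], [-1.0, -0.002, 0.0], [-0.0, -0.011, -1.0]]
wrist_force: [0.4, 0.4, 0.4]
gripper_width: 0.799
gripper_force: 0.0
```

apply_moves --moves '[[[-0.036,0.0098,0],0],[[-0.036,0.0098,0],0],[[-0.036,0.0098,0],0],[[-0.036,0.0098,0],0],[[-0.036,0.0098,0],0]]'

```text
time_s: 37.37
tcp_pos: [0.5639, 0.1451, 0.1626]
ee_rot: [[0.0, -1.0, 0.0], [-1.0, -0.0, 0.0], [-0.0, -0.0, -1.0]]
wrist_force: [0.4, 0.7, -0.9]
gripper_width: 0.806
gripper_force: 0.0
```

apply_moves --moves '[[[-0.036,0.0098,0],0],[[-0.036,0.0098,0],0],[[-0.036,0.0098,0],0],[[-0.036,0.0098,0],0],[[0,0,0],0]]'

```text
time_s: 37.78
tcp_pos: [0.5243, 0.2932, 0.1625]
ee_rot: [[0.007, -1.0, 0.002], [-1.0, -0.007, 0.002], [-0.002, -0.002, -1.0]]
wrist_force: [0.3, -1.3, 0.8]
gripper_width: 0.802
gripper_force: 0.0
```

apply_moves --moves '[[[0,0,0],0],[[0,0,0],0],[[0,0,0],0]]'

```text
time_s: 38.03
tcp_pos: [0.5255, 0.2867, 0.1621]
ee_rot: [[-0.0, -1.0, -0.0], [-1.0, 0.0, -0.0], [0.0, 0.0, -1.0]]
wrist_force: [0.4, -0.2, -0.0]
gripper_width: 0.806
gripper_force: 0.0
```

```bash
python3 c.py bottle,.6138,-.037 jar,.6165,.288
```

```text
[0.5258 0.2864 0.1622]
   bottle scene [ 0.6106 -0.0336] 0.096
bottle [ 0.6106 -0.0336] 0.096
   jar top [0.6137 0.284 ] 0.633
   jar scene [0.6147 0.2911] 0.059
jar [0.6166 0.287 ] 0.376
pics/s383.png
```

apply_moves --moves '[[[0,0,0.03],0],[[0,0,0.03],0],[[0,0,0.03],0],[[0,0,0.015],0],[[0,0,0.011],0]]'

```text
time_s: 38.75
tcp_pos: [0.5246, 0.2865, 0.0437]
ee_rot: [[-0.0, -1.0, -0.003], [-1.0, 0.0, -0.002], [0.002, 0.003, -1.0]]
wrist_force: [-0.3, 0.5, 0.1]
gripper_width: 0.806
gripper_force: 0.0
```

apply_moves --moves '[[[0,0,0.006],0],[[0,0,0.003],0],[[0,0,0],0],[[0,0,0],0]]'

```text
time_s: 39.08
tcp_pos: [0.5262, 0.2882, 0.0381]
ee_rot: [[0.001, -1.0, 0.002], [-1.0, -0.001, 0.001], [-0.001, -0.002, -1.0]]
wrist_force: [-0.1, -0.0, 0.8]
gripper_width: 0.804
gripper_force: 0.0
```

apply_moves --moves '[[[0,0,0],0],[[0,0,0],0],[[0,0,0],0],[[0,0,0],0],[[0,0,0],0]]' --hand 0.03

```text
time_s: 39.5
tcp_pos: [0.5256, 0.2879, 0.0374]
ee_rot: [[0.001, -1.0, 0.001], [-1.0, -0.001, 0.0], [-0.0, -0.001, -1.0]]
wrist_force: [-0.4, -0.0, 0.6]
gripper_width: 0.528
gripper_force: 29.9
```

apply_moves --moves '[[[0,0,0],0],[[0,0,0],0],[[0,0,0],0]]'

```text
time_s: 39.75
tcp_pos: [0.5256, 0.2879, 0.0374]
ee_rot: [[0.001, -1.0, 0.0], [-1.0, -0.001, 0.0], [-0.0, -0.0, -1.0]]
wrist_force: [0.0, 0.2, 1.9]
gripper_width: 0.525
gripper_force: 29.9
```

apply_moves --moves '[[[0,0,-0.01],0],[[0,0,-0.02],0],[[0,0,-0.01],0],[[0,0,0],0],[[0,0,0],0]]'

```text
time_s: 40.17
tcp_pos: [0.5255, 0.2879, 0.0776]
ee_rot: [[0.0, -1.0, 0.001], [-1.0, -0.0, 0.001], [-0.001, -0.001, -1.0]]
wrist_force: [-0.0, -1.1, -1.3]
gripper_width: 0.53
gripper_force: 29.9
```

apply_moves --moves '[[[0.02,-0.004,0],0],[[0.035,-0.007,0],0],[[0.035,-0.007,0],0],[[0.035,-0.007,0],0],[[0.035,-0.007,0],0]]'

```text
time_s: 40.58
tcp_pos: [0.5567, 0.126, 0.0759]
ee_rot: [[0.001, -1.0, -0.002], [-1.0, -0.001, -0.001], [0.001, 0.002, -1.0]]
wrist_force: [-0.0, 0.3, -1.6]
gripper_width: 0.528
gripper_force: 29.9
```

apply_moves --moves '[[[0.035,-0.007,0],0],[[0.035,-0.007,0],0],[[0.029,-0.0048,0],0],[[0,0,0],0],[[0,0,0],0]]'

```text
time_s: 41.0
tcp_pos: [0.5756, 0.0269, 0.0758]
ee_rot: [[-0.003, -1.0, -0.002], [-1.0, 0.003, -0.0], [0.0, 0.002, -1.0]]
wrist_force: [0.2, -0.1, -1.6]
gripper_width: 0.526
gripper_force: 29.9
```

apply_moves --moves '[[[0,0,0.015],0],[[0,0,0.013],0],[[0,0,0.006],0],[[0,0,0.003],0],[[0,0,0],0]]'

```text
time_s: 41.42
tcp_pos: [0.5758, 0.0294, 0.0391]
ee_rot: [[0.002, -1.0, -0.002], [-1.0, -0.002, -0.001], [0.001, 0.002, -1.0]]
wrist_force: [0.3, 0.2, -0.4]
gripper_width: 0.528
gripper_force: 29.9
```

apply_moves --moves '[[[0,0,0.001],0],[[0,0,0.001],0],[[0,0,0.001],0],[[0,0,0],0],[[0,0,0],0]]'

```text
time_s: 41.83
tcp_pos: [0.5767, 0.0288, 0.0374]
ee_rot: [[0.001, -1.0, 0.001], [-1.0, -0.001, 0.0], [-0.0, -0.001, -1.0]]
wrist_force: [0.6, 0.3, -0.8]
gripper_width: 0.527
gripper_force: 29.9
```

apply_moves --moves '[[[0,0,0],0],[[0,0,0],0],[[0,0,0],0],[[0,0,0],0]]' --hand 0.07

```text
time_s: 42.17
tcp_pos: [0.5765, 0.0287, 0.0372]
ee_rot: [[0.001, -1.0, 0.0], [-1.0, -0.001, 0.0], [-0.0, -0.0, -1.0]]
wrist_force: [0.2, -0.3, 0.1]
gripper_width: 0.74
gripper_force: 0.0
```

apply_moves --moves '[[[0,0,-0.01],0],[[0,0,-0.03],0],[[0,0,-0.04],0],[[0,0,-0.03],0],[[0,0,-0.01],0]]'

```text
time_s: 42.58
tcp_pos: [0.5794, 0.0292, 0.1636]
ee_rot: [[0.002, -1.0, 0.011], [-1.0, -0.002, 0.002], [-0.002, -0.011, -1.0]]
wrist_force: [0.8, -0.5, 0.5]
gripper_width: 0.801
gripper_force: 0.0
```

apply_moves --moves '[[[-0.037,-0.0057,0],0],[[-0.037,-0.0057,0],0],[[-0.037,-0.0057,0],0],[[-0.037,-0.0057,0],0],[[-0.037,-0.0057,0],0]]'

```text
time_s: 43.0
tcp_pos: [0.6046, 0.2153, 0.1576]
ee_rot: [[0.0, -1.0, 0.0], [-1.0, -0.0, 0.0], [-0.0, -0.0, -1.0]]
wrist_force: [1.1, -0.6, 0.5]
gripper_width: 0.806
gripper_force: 0.0
```

apply_moves --moves '[[[-0.037,-0.0057,0],0],[[-0.037,-0.0057,0],0],[[0,0,0],0],[[0,0,0],0],[[0,0,0],0]]'

```text
time_s: 43.42
tcp_pos: [0.6156, 0.2875, 0.1568]
ee_rot: [[0.001, -1.0, -0.001], [-1.0, -0.001, -0.001], [0.001, 0.001, -1.0]]
wrist_force: [0.3, 0.2, 0.3]
gripper_width: 0.806
gripper_force: 0.0
```

```bash
python3 c.py bottle,.6138,-.037 swabs,.5764,.028
```

```text
[0.6159 0.2865 0.1572]
   bottle top [ 0.6108 -0.0382] 0.21
   bottle scene [ 0.6103 -0.034 ] 0.065
bottle [ 0.612  -0.0361] 0.153
   swabs top [ 0.5758  0.0273 -0.0374] 0.089
   swabs scene [ 0.5748  0.0316 -0.0703] 0.356
swabs [ 0.5768  0.028  -0.0345] 0.238
pics/s437.png
```

Both are back in place. The jar is next.

apply_moves --moves '[[[0,0,0.03],0],[[0,0,0.03],0],[[0,0,0.025],0],[[0,0,0.015],0],[[0,0,0.011],0]]'

```text
time_s: 44.13
tcp_pos: [0.6153, 0.2865, 0.0439]
ee_rot: [[-0.0, -1.0, -0.003], [-1.0, 0.0, -0.002], [0.002, 0.003, -1.0]]
wrist_force: [-1.3, 0.1, 0.2]
gripper_width: 0.802
gripper_force: 0.0
```

apply_moves --moves '[[[0,0,0.006],0],[[0,0,0.003],0],[[0,0,0],0],[[0,0,0],0]]'

```text
time_s: 44.47
tcp_pos: [0.6168, 0.2881, 0.0382]
ee_rot: [[0.001, -1.0, 0.002], [-1.0, -0.001, 0.001], [-0.001, -0.002, -1.0]]
wrist_force: [-0.1, -1.1, 0.5]
gripper_width: 0.805
gripper_force: 0.0
```

apply_moves --moves '[[[0,0,0],0],[[0,0,0],0],[[0,0,0],0],[[0,0,0],0],[[0,0,0],0]]' --hand 0.03

```text
time_s: 44.88
tcp_pos: [0.6165, 0.288, 0.0375]
ee_rot: [[0.001, -1.0, 0.001], [-1.0, -0.001, 0.001], [-0.001, -0.001, -1.0]]
wrist_force: [1.0, 0.3, 2.3]
gripper_width: 0.55
gripper_force: 30.0
```

apply_moves --moves '[[[0,0,0],0],[[0,0,0],0],[[0,0,0],0]]'

```text
time_s: 45.13
tcp_pos: [0.6165, 0.288, 0.0375]
ee_rot: [[0.001, -1.0, 0.001], [-1.0, -0.001, 0.0], [-0.0, -0.001, -1.0]]
wrist_force: [-0.1, -0.2, 1.8]
gripper_width: 0.555
gripper_force: 30.0
```

apply_moves --moves '[[[0,0,-0.01],0],[[0,0,-0.02],0],[[0,0,-0.01],0],[[0,0,0],0],[[0,0,0],0]]'

```text
time_s: 45.55
tcp_pos: [0.6161, 0.288, 0.0776]
ee_rot: [[0.0, -1.0, 0.001], [-1.0, -0.0, 0.001], [-0.001, -0.001, -1.0]]
wrist_force: [-0.6, -0.2, -2.5]
gripper_width: 0.552
gripper_force: 30.0
```

apply_moves --moves '[[[0.02,0.0015,0],0],[[0.034,0.002,0],0],[[0.034,0.002,0],0],[[0.034,0.002,0],0],[[0.034,0.002,0],0]]'

```text
time_s: 45.97
tcp_pos: [0.6053, 0.1301, 0.0756]
ee_rot: [[0.001, -1.0, -0.003], [-1.0, -0.001, -0.001], [0.001, 0.003, -1.0]]
wrist_force: [0.3, -0.2, -2.5]
gripper_width: 0.552
gripper_force: 30.0
```

apply_moves --moves '[[[0.02,0,0],0],[[0.0145,0,0],0],[[0,0,0],0],[[0,0,0],0]]'

```text
time_s: 46.3
tcp_pos: [0.6066, 0.0968, 0.0764]
ee_rot: [[-0.001, -1.0, -0.001], [-1.0, 0.001, -0.0], [0.0, 0.001, -1.0]]
wrist_force: [0.7, 0.2, -3.3]
gripper_width: 0.554
gripper_force: 30.0
```

apply_moves --moves '[[[0,0,0.015],0],[[0,0,0.013],0],[[0,0,0.006],0],[[0,0,0.003],0],[[0,0,0],0]]'

```text
time_s: 46.72
tcp_pos: [0.6065, 0.098, 0.0392]
ee_rot: [[0.002, -1.0, -0.001], [-1.0, -0.002, -0.001], [0.001, 0.001, -1.0]]
wrist_force: [-1.0, 0.2, -2.2]
gripper_width: 0.554
gripper_force: 30.0
```

apply_moves --moves '[[[0,0,0.001],0],[[0,0,0.001],0],[[0,0,0.001],0],[[0,0,0],0],[[0,0,0],0]]'

```text
time_s: 47.13
tcp_pos: [0.6071, 0.0974, 0.0375]
ee_rot: [[0.001, -1.0, 0.001], [-1.0, -0.001, 0.0], [-0.0, -0.001, -1.0]]
wrist_force: [0.8, -0.1, -0.5]
gripper_width: 0.551
gripper_force: 30.0
```

apply_moves --moves '[[[0,0,0],0],[[0,0,0],0],[[0,0,0],0],[[0,0,0],0]]' --hand 0.07

```text
time_s: 47.47
tcp_pos: [0.607, 0.0973, 0.0374]
ee_rot: [[0.001, -1.0, 0.001], [-1.0, -0.001, 0.0], [-0.0, -0.001, -1.0]]
wrist_force: [0.6, 0.7, 0.3]
gripper_width: 0.757
gripper_force: 0.0
```

apply_moves --moves '[[[0,0,-0.01],0],[[0,0,-0.03],0],[[0,0,-0.04],0],[[0,0,-0.03],0],[[0,0,-0.02],0]]'

```text
time_s: 47.88
tcp_pos: [0.6083, 0.0975, 0.1721]
ee_rot: [[0.001, -1.0, 0.006], [-1.0, -0.001, 0.001], [-0.001, -0.006, -1.0]]
wrist_force: [-0.1, 0.4, 0.6]
gripper_width: 0.8
gripper_force: 0.0
```

apply_moves --moves '[[[-0.03,0.02,0],0],[[-0.03,0.02,0],0],[[-0.03,0.02,0],0],[[-0.03,0.02,0],0],[[-0.03,0.02,0],0]]'

```text
time_s: 48.3
tcp_pos: [0.5057, 0.2483, 0.1682]
ee_rot: [[0.0, -1.0, 0.001], [-1.0, -0.0, 0.001], [-0.001, -0.001, -1.0]]
wrist_force: [0.6, 1.6, 0.2]
gripper_width: 0.806
gripper_force: 0.0
```

apply_moves --moves '[[[0,0,0],0],[[0,0,0],0],[[0,0,0],0],[[0,0,0],0]]'

```text
time_s: 48.63
tcp_pos: [0.5071, 0.2465, 0.1674]
ee_rot: [[-0.0, -1.0, 0.0], [-1.0, 0.0, 0.0], [-0.0, -0.0, -1.0]]
wrist_force: [0.6, -1.2, 0.3]
gripper_width: 0.803
gripper_force: 0.0
```

```bash
python3 c.py bottle,.6138,-.037 swabs,.5764,.028 jar,.607,.098 | tee o; cp $(tail -1 o) pics/final.png
```

```text
[0.5072 0.2462 0.1671]
   bottle top [ 0.6137 -0.0367] 0.091
   bottle scene [ 0.6105 -0.0341] 0.072
bottle [ 0.6126 -0.0365] 0.099
   swabs top [ 0.5755  0.0275 -0.018 ] 0.083
   swabs scene [ 0.5725  0.0351 -0.1301] 0.419
swabs [ 0.5763  0.0281 -0.0236] 0.268
   jar top [0.6047 0.0955] 0.123
   jar scene [0.6052 0.0989] 0.086
jar [0.6062 0.0968] 0.122
pics/s490.png
```

View pics/final.png

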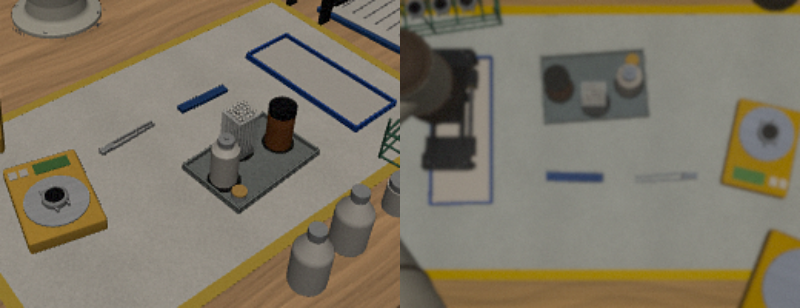

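The picture shows the bottle (225,160), swab box (240,125) and jar (282,125) upright on their spots, and the case on the small scale's pan (55,198). The tin, stick and tweezers have not moved.

```bash
python3 -c "
from station import r
print(r.finish_job())"
```

```text
the job is handed in; nothing more can be done
None
```

I've handed the job in without seeing its result: by camera, the case lies flat near the middle of the small scale's pan, the three containers stand within about 3 mm of their starting spots, and the tin, stick and tweezers look unmoved, at about 49 s of the 144 s allowed.

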